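# Hang the finished carving on the drying peg

## Task

Take the finished carving, the one whose narrow top lug has an eye through it, out of the slotted block and hang it by its eye on the peg of the drying stand, so that it hangs free and still on the peg when you let go. The wood is thin and cracks easily: squeeze it with no more than about 35 N, keep it upright, and do not knock it, force it against anything or let it fall. Leave the plain blank, the mallet and the bowl where they are.

Things in the scene. Friction and masses are not known exactly. Their poses are not given: they have to be found in the camera images.
- carving: Fragile pale wooden carving, 0.06-0.11 kg, 14 mm thick (its x), upright in the block. Board 88 mm wide (y), 90 tall, rosette on both faces; above it a lug 44 wide, 14 thick, 90 to 152 mm above the underside, with a round eye (24 mm, along x, centre 108 mm up). Pinch the solid lug, 120 to 152 mm up, from above across its thickness. Origin: centre of underside; z up. Front and back alike.
- eye (a point): Centre of the round 24 mm eye in the carving's lug (axis along the carving's x).
- holder: Fixed dark wooden block, 64 (x) by 250 (y) by 36 mm high. A groove along y, 18 mm wide, 16 deep, its floor 20 mm above the bench, is split into two bays 94 mm long, centred 60 mm either side of the middle: the carving stands in one, the blank in the other. Origin: centre of underside.
- stand: Fixed wooden stand. Foot 18 mm high, x -75 to +95 mm, 110 wide (y). Post 30 by 40 mm centred at x = +68, top 190 mm up. From its front face (x = +53) a round peg, 10 mm thick, runs along -x (roughly to the robot), rising slightly: axis 176 mm up at the post, 180 at x = 0, 184 at the tip; rounded end at x = -55. Origin: on the bench below the peg's middle.
- peg_mid (a point): Point on the peg's axis, 180 mm above the bench, straight above the stand's origin; about 53 mm of peg lie on either side.
- blank: Plain uncarved blank, a pale rectangular board 14 by 88 by 125 mm without lug or eye, standing in the other bay of the block; to be left alone. Origin: centre of its underside.
- mallet: Wooden mallet lying on the bench: head 70 by 115 by 56 mm centred 85 mm along +x from the origin, handle 26 mm thick reaching 150 mm along -x; to be left alone. Origin: on its underside.
- bowl: Small dark wooden bowl, 100 mm across, 45 mm high; to be left alone. Origin: centre of its underside.
Things that resemble listed ones, but are neither listed nor needed, are in the scene too. Leave any yellow look-alike of the carving alone.

How it is judged:
By the outcome, as a careful person would: the job done as asked, in the order asked, and still so for the second after the job is handed in, with the robot touching nothing.
It also fails if it takes over 48 s, if anything falls off the work surface, if the arm or the gripper's body presses on something with over 40 N, if the wrist force passes 120 N, or if a joint passes its speed limit or range.

## Robot

A 6-joint arm with a two-finger parallel gripper is mounted at the origin on the work surface. World frame = base frame: x ahead of the robot, y to its left, z up, the work surface at z = 0. Lengths are in m, angles in degrees, forces in N, time in s.
With the tool pointing down it reaches from about 0.425 to 1.125 m from the base axis. Payload 14.9 kg.
Tool frame: the origin (TCP) lies between the finger pads; the fingertips stand ahead of it and the grasp point (between the pads) is the TCP (manip.tip_extent is the z of the fingertips in the tool frame, in m); z points along the fingers, x is the direction in which the jaws open and shut, and the axes are right-handed (so a half turn about z gives the same grasp; the last joint's range is limited). The gripper opens to 91 mm and grips with 3 to 60 N. Pads are 32 mm wide; open, the fingers measure 118 mm over their backs; the gripper's body (76 mm by 178 mm) begins 60 mm behind the grasp point.
Start: joints at [-71.809, 21.709, 99.362, -0, 58.929, -1.908], TCP at [0.241, -0.657, 0.233] pointing down, gripper open.
Joint ranges: [-158.91, 158.91], [-42.39, 125.64], [0.06, 152.35], [-60.88, 240.88], [17.5, 164.5], [-176.32, 176.32]. Speed limits (degrees/s): [108.29, 108.29, 136.94, 180, 180, 180].

## Interface

Orientations are given as a 3x3 rotation matrix whose columns are the frame's x, y, z axes.
In Python, from workcell import manip gives the robot as it stands.
- The arm moves only by the shell command python3 -m handwheel 'ROWS' [FORCE]. ROWS is text: rows parted by semicolons, each of 7 numbers parted by spaces: the gripper's target within -1 to 1 (fully open at 1, half-way at 0, shut at -1), then the shift along the tool's x, y, z in mm, then the turn, a rotation vector about the tool's x, y, z in rad. A call has 1 to 20 rows; each row shifts and turns the commanded pose from where the row before left it, along the tool's axes as they then stand; what a row does not reach is not made up. A row lasts 1/8 s, in which the tool goes at most 62.5 mm and 10.7 degrees, less where a joint would pass 70% of its speed; a pose out of reach is approached as far as the arm can. A call is refused whole if a number of a shift passes 62.5 or a number of a turn 0.188, either way. A call with a gripper value outside its range is refused whole. The fingers move at their own pace and stop on an object; FORCE is the grip in N (left out, the last holds). Time passes only in rows, so rows that do not move let the fingers close. It gives the time, the measured TCP pose, the force and the opening at its end, in the units of the state.
- manip.get_state(): the state, without advancing time (a new reading comes with each control period).
- manip.read_camera(name): name is "scene" or "top" or "wrist"; returns the picture (480x640x3 uint8, red, green, blue); there is no depth.
- manip.camera_params(name): a dict with "intrinsics" (3x3 intrinsics, pixels), "R" (3x3) and "t" (3): a world point X has camera coordinates R X + t; the wrist camera has in their place "hand_eye" (4x4, takes a point from camera to tool coordinates, whose origin is the TCP and whose axes are the tool frame's). Camera axes: x right, y down, z forward; pixel columns grow to the right and rows downward; lengths in m; the calibration is good to about 2 mm. A picture is of the moment at which its call begins: read the wrist's pose just before it. camera_params takes no time and is no camera call.
- manip.finish_job(): hands the job in, once; it reports no verdict.
Trained networks look in the newest picture that a camera, given by its name, has taken for a name from the list of things; names that differ only in an ending like _2 or _b are one class to them, and where a whole thing is asked for, a point or a joint stands for the part that bears it (a point fixed in the world has none). Each returns a list of dicts, best first, with "score" (0 to 1); they miss things now and then, are a little off and sometimes report something else, mostly with a low value. They report only what shows in the picture. A call takes as long as a camera call. They do not tell look-alikes from the thing itself.
- manip.search_frame(camera, target): "box" ([left, top, right, bottom] as shares, 0 to 1, of the picture: columns of its width, rows of its height, round what is visible of it).
- manip.masks_of(camera, target): "region" (480x640 bool, what is visible of it) and "box" ([left, top, right, bottom] as shares, 0 to 1, of the picture: columns of its width, rows of its height, round what is visible of it).
The state is a dict: "time": time; "qpos": joint angles; "qd": joint speeds; "effort": joint torques, N m; "ee_pos": TCP position; "tool_rot": TCP orientation; "force": force on the tool from outside, world axes, zero at the start; "wrist_torque": the same for the moment, N m; "opening": finger opening in m.
Only numpy, scipy, OpenCV 4.12 (cv2) and the standard library are available. Lean on these libraries where they do the work, as an engineer would, in place of code of your own. Each camera call takes 0.05 s, during which the arm holds its last target. There are 200 camera calls.

## Working session

There is one attempt and no reset: what is moved stays moved. The work goes in short steps, Python scripts to look and compute and a shell command to move; the robot and the scene stay as the last step left them, time stands still between calls to the robot, and variables do not carry over. Pictures are saved under pics/ and viewed, about 8 in all and at most 12, crops included, and the job is handed in when it is done.

```bash
mkdir -p pics; ls; cat > h.py <<'E'
import numpy as np, cv2
from workcell import manip
def snap(cam,fn=None):
    im=manip.read_camera(cam)
    if fn: cv2.imwrite('pics/'+fn,im[...,::-1])
    return im
def cam(name,st=None):
    p=manip.camera_params(name);K=np.array(p['intrinsics'])
    if 'R' in p: R=np.array(p['R']);t=np.array(p['t'])
    else:
        H=np.array(p['hand_eye']);T=np.eye(4);T[:3,:3]=np.array(st['tool_rot']);T[:3,3]=st['ee_pos']
        W=np.linalg.inv(T@H);R=W[:3,:3];t=W[:3,3]
    return K,R,t
def onplane(c,uv,z):
    K,R,t=c;d=R.T@np.linalg.solve(K,[uv[0],uv[1],1]);o=-R.T@t
    return o+d*(z-o[2])/d[2]
def proj(c,X):
    K,R,t=c;p=K@(R@np.asarray(X)+t);return p[:2]/p[2]
E
python3 - <<'E'
from h import *
for c in('scene','top'):
    snap(c,c+'1.png')
    for n in ('carving','eye','holder','stand','peg_mid','blank'):
        r=manip.search_frame(c,n)
        print(c,n,[(round(x['score'],2),(np.array(x['box'])*[640,480,640,480]).round().tolist()) for x in r[:3]])
    K,R,t=cam(c);print(-R.T@t,K[0,0])
s=manip.get_state();print(s['time'],s['tool_rot'],s['opening'],manip.tip_extent)
print(manip.camera_params('wrist'))
E
```

```text
pics
scene carving [(0.88, [427.0, 194.0, 470.0, 239.0]), (0.74, [397.0, 167.0, 417.0, 204.0]), (0.62, [385.0, 203.0, 422.0, 236.0])]
scene eye [(0.83, [436.0, 198.0, 468.0, 240.0]), (0.67, [384.0, 203.0, 423.0, 240.0]), (0.67, [413.0, 238.0, 437.0, 280.0])]
scene holder [(0.84, [332.0, 224.0, 425.0, 260.0])]
scene stand [(0.77, [172.0, 211.0, 220.0, 295.0])]
scene peg_mid [(0.95, [173.0, 210.0, 220.0, 296.0])]
scene blank [(0.76, [344.0, 215.0, 381.0, 245.0])]
[ 1.32379168 -0.11243219  1.35439631] 569.2493859362364
top carving [(0.74, [110.0, 232.0, 162.0, 258.0]), (0.66, [162.0, 275.0, 189.0, 317.0]), (0.62, [165.0, 175.0, 212.0, 207.0])]
top eye [(0.93, [176.0, 234.0, 226.0, 250.0]), (0.73, [109.0, 226.0, 162.0, 260.0]), (0.72, [160.0, 277.0, 187.0, 321.0])]
top holder []
top stand [(0.68, [430.0, 214.0, 502.0, 297.0])]
top peg_mid [(0.71, [428.0, 213.0, 502.0, 303.0])]
top blank [(0.71, [232.0, 237.0, 280.0, 252.0]), (0.49, [177.0, 234.0, 225.0, 247.0])]
[0.4819456  0.063221   1.12734295] 502.7378428368886
0.7 [[ 3.43669057e-01 -9.39090825e-01 -2.90819074e-05]
 [-9.39090826e-01 -3.43669057e-01 -1.10058139e-05]
 [ 3.40907168e-07  3.10929101e-05 -1.00000000e+00]] 0.09124541269206 0.019
{'intrinsics': array([[415.77115913,   0.        , 317.24382117],
       [  0.        , 415.77115913, 245.67618763],
       [  0.        ,   0.        ,   1.        ]]), 'hand_eye': array([[ 9.99999760e-01,  6.10857837e-04, -3.27855955e-04,
         4.88833506e-04],
       [-4.95510252e-04,  9.60509634e-01,  2.78246291e-01,
        -7.95885592e-02],
       [ 4.84877730e-04, -2.78246062e-01,  9.60509705e-01,
        -1.51308003e-01],
       [ 0.00000000e+00,  0.00000000e+00,  0.00000000e+00,
         1.00000000e+00]])}
```

```bash
python3 - <<'E'
import cv2,numpy as np
a=cv2.imread('pics/scene1.png');b=cv2.imread('pics/top1.png')
a2=cv2.resize(a[150:310,150:500],(800,366),interpolation=3)
b2=cv2.resize(b[160:340,90:310],(290,234)) 
cv2.imwrite('pics/a2.png',a2)
E
```

```text
(no output)
```

View pics/top1.png

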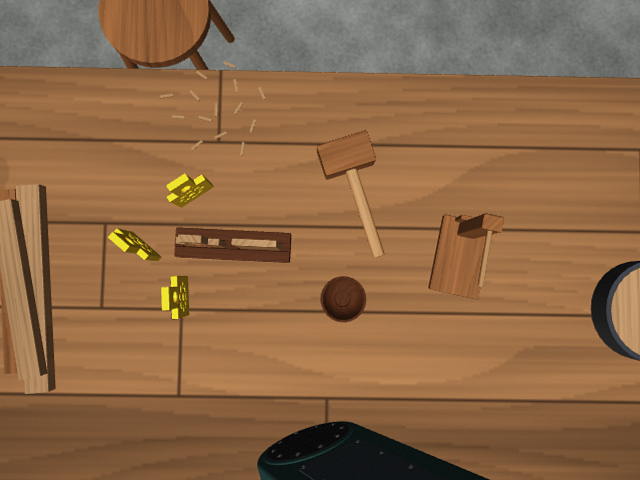

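View pics/a2.png

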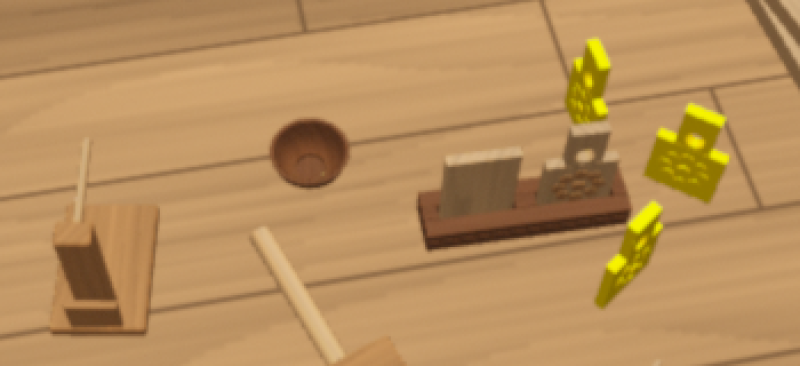

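The carving candidates in the top view are the pale piece in the block's left bay at about (200,240), and yellow look-alikes at (188,188), (133,244) and (176,297). The plain blank is at (255,243). I choose the pale lugged one in the block: the scene crop shows its lug and eye at about (587,150). The stand is at (465,255), with its peg running from (488,230) to (483,287).

```bash
python3 - <<'E'
from h import *
c=cam('top')
for n,uv,z in [('hTL',(176,228),.036),('hTR',(291,233),.036),('hBR',(290,262),.036),('hBL',(175,256),.036),('lugL',(178,237),.172),('lugR',(202,238),.172),('blank',(255,242),.145),
 ('tip',(483,287),.184),('pegpost',(490,231),.176),('footTL',(443,214),.018),('footBL',(430,289),.018),('footBR',(478,299),.018),('postBL',(469,231),.19),('postBR',(498,233),.19),('postTR',(503,216),.19),('mallet',(346,150),.056)]:
    print(n,onplane(c,uv,z).round(3))
b=cv2.imread('pics/top1.png')
x=cv2.resize(b[220:270,165:300],(800,296),interpolation=3);y=cv2.resize(b[205:305,420:510],(270,300),interpolation=3)
o=np.zeros((600,800,3),np.uint8);o[:296]=x;o[300:,:270]=y;cv2.imwrite('pics/crop.png',o)
E
```

```text
hTL [0.581 0.371 0.036]
hTR [0.574 0.121 0.036]
hBR [0.511 0.121 0.036]
hBL [0.52  0.371 0.036]
lugL [0.551 0.328 0.172]
lugR [0.55  0.282 0.172]
blank [0.546 0.185 0.145]
tip [ 0.466 -0.249  0.184]
pegpost [ 0.572 -0.266  0.176]
footTL [ 0.623 -0.216  0.018]
footBL [ 0.457 -0.187  0.018]
footBR [ 0.436 -0.293  0.018]
postBL [ 0.57  -0.221  0.19 ]
postBR [ 0.567 -0.276  0.19 ]
postTR [ 0.599 -0.285  0.19 ]
mallet [0.754 0.004 0.056]
```

View pics/crop.png

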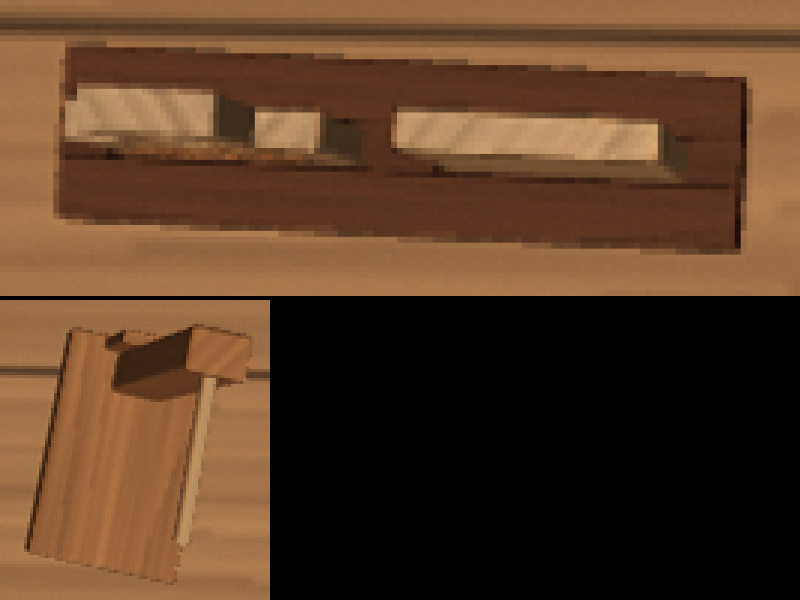

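Only the pale lugged piece stands in the block, and its size (lug 46 mm wide, at (0.549, 0.306)) fits the bay position. The stand's yaw is about -10.5°, with peg_mid near (0.519, -0.255). Next I turn the tool, rise, and go to hover over the carving.

```bash
python3 -m handwheel '1 0 0 -12 0 0 -0.169;1 0 0 -12 0 0 -0.169;1 0 0 -12 0 0 -0.169;1 0 0 -12 0 0 -0.169;1 0 0 -12 0 0 -0.169;1 0 0 -12 0 0 -0.169;1 0 0 -13 0 0 -0.169;1 40 -45 0 0 0 0;1 40 -45 0 0 0 0;1 40 -45 0 0 0 0;1 40 -45 0 0 0 0;1 40 -45 0 0 0 0;1 40 -45 0 0 0 0;1 40 -45 0 0 0 0;1 10 -45 0 0 0 0' 20
python3 -m handwheel '1 0 -55 0 0 0 0;1 0 -55 0 0 0 0;1 0 -55 0 0 0 0;1 0 -55 0 0 0 0;1 0 -55 0 0 0 0;1 0 -55 0 0 0 0;1 0 -55 0 0 0 0;1 0 -55 0 0 0 0;1 0 -55 0 0 0 0;1 0 -55 0 0 0 0;1 0 -30 0 0 0 0;1 0 0 0 0 0 0;1 0 0 0 0 0 0'
python3 - <<'E'
from h import *
s=manip.get_state();c=cam('wrist',s);snap('wrist','w1.png')
print(s['time'],s['ee_pos'],s['qpos'],np.degrees(np.arctan2(s['tool_rot'][1][0],s['tool_rot'][0][0])))
for n in('carving','eye'):
    print([(round(x['score'],2),(np.array(x['box'])*[640,480,640,480]).round().tolist()) for x in manip.search_frame('wrist',n)[:3]])
print(proj(c,[.549,.306,.172]))
E
```

```text
time: 2.58
ee_pos: [0.5454, -0.3067, 0.3179]
tool_rot: [[0.999, -0.036, 0.0], [-0.036, -0.999, -0.0], [0.0, 0.0, -1.0]]
force: [-0.5, 0.4, 0.7]
opening: 0.0913
time: 4.2
ee_pos: [0.565, 0.2707, 0.3178]
tool_rot: [[0.999, -0.037, -0.0], [-0.037, -0.999, -0.0], [-0.0, 0.0, -1.0]]
force: [-0.7, 0.2, 0.5]
opening: 0.0909
4.2 [0.56500084 0.27070504 0.31782023] [ 2.34727257e+01  1.00763485e+01  1.04932482e+02 -1.08184965e-02
  6.50080998e+01  2.55908165e+01] -2.1135201656999025
[(0.86, [378.0, 88.0, 471.0, 179.0]), (0.56, [111.0, 109.0, 237.0, 141.0])]
[(0.96, [380.0, 88.0, 473.0, 178.0]), (0.81, [247.0, 2.0, 316.0, 65.0]), (0.73, [288.0, 124.0, 314.0, 226.0])]
[291.87161942 189.27785304]
```

View pics/w1.png

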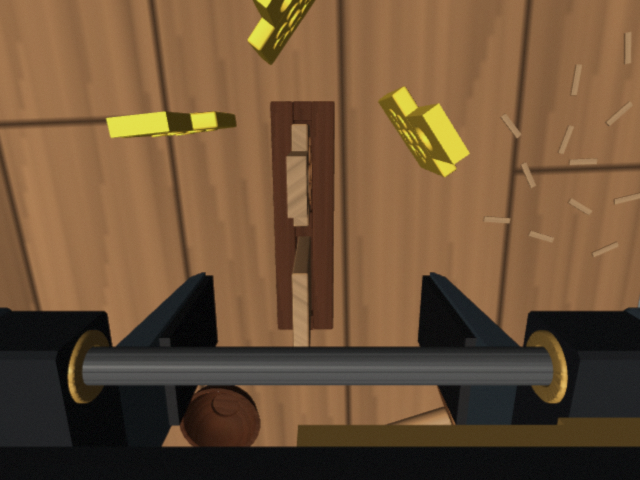

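The wrist view shows the pale lug top at about (297,187), with its shoulders at (300,137) and (300,220). The blank is in front at (301,300), and three yellow look-alikes stand outside the block. Next is a close crop to refine the position.

```bash
python3 - <<'E'
import cv2
b=cv2.imread('pics/w1.png')
cv2.imwrite('pics/w1c.png',cv2.resize(b[110:240,260:345],(392,600),interpolation=3))
E
```

```text
(no output)
```

View pics/w1c.png

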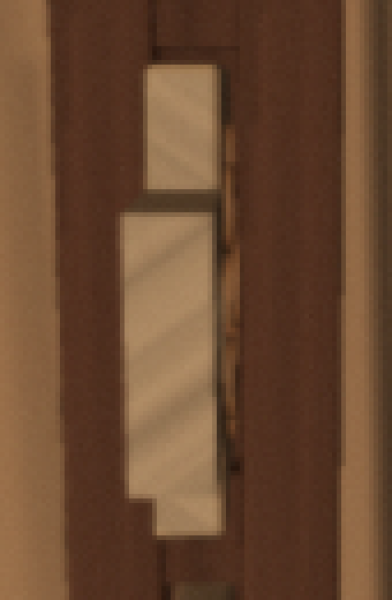

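The crop confirms the pale lugged carving. The lug top spans crop (122–217, 212–498), so its centre is at image pixel (296.9,186.9), and the rosette relief shows on its right face.

```bash
python3 - <<'E'
from h import *
s=manip.get_state();c=cam('wrist',s)
f=lambda x,y:onplane(c,(260+x/4.612,110+y/4.615),.172)
for q in[(122,212),(213,212),(217,498),(127,498)]:print(f(*q).round(4))
P=f(170,355);print('lug',P)
g=lambda x,y,z:onplane(c,(260+x/4.612,110+y/4.615),z).round(4)
print('shoulders z.110',g(145,66,.11),g(220,66,.11),g(222,535,.11))
R=np.array(s['tool_rot']);d=P-s['ee_pos'];d[2]=0.164-s['ee_pos'][2]
print('tool mm',(R.T@d*1000).round(1))
E
```

```text
[0.5468 0.3291 0.172 ]
[0.5606 0.3286 0.172 ]
[0.5592 0.2843 0.172 ]
[0.545  0.2848 0.172 ]
lug [0.55293803 0.30715567 0.172     ]
shoulders z.110 [0.5478 0.3505 0.11  ] [0.5613 0.35   0.11  ] [0.5578 0.2635 0.11  ]
tool mm [-13.7 -36.4 154. ]
```

```bash
python3 -m handwheel '1 -7 -18 0 0 0 0;1 -7 -18 10 0 0 0;1 0 0 25 0 0 0;1 0 0 20 0 0 0;1 0 0 5 0 0 0;1 0 0 0 0 0 0;1 0 0 0 0 0 0'
python3 - <<'E'
from h import *
s=manip.get_state();c=cam('wrist',s);im=snap('wrist')
p=proj(c,[.553,.307,.172]);print(s['ee_pos'],p)
u,v=p.round().astype(int);x0,y0=u-50,v-75
cv2.imwrite('pics/w2c.png',cv2.resize(im[y0:y0+150,x0:x0+100,::-1],(400,600),interpolation=3));print(x0,y0)
E
```

```text
time: 5.22
ee_pos: [0.5529, 0.3079, 0.2587]
tool_rot: [[0.999, -0.037, 0.001], [-0.037, -0.999, 0.001], [0.001, -0.001, -1.0]]
force: [0.5, 0.1, 0.4]
opening: 0.091
[0.55287144 0.30787651 0.25871828] [315.9259096  262.77655863]
266 188
```

View pics/w2c.png

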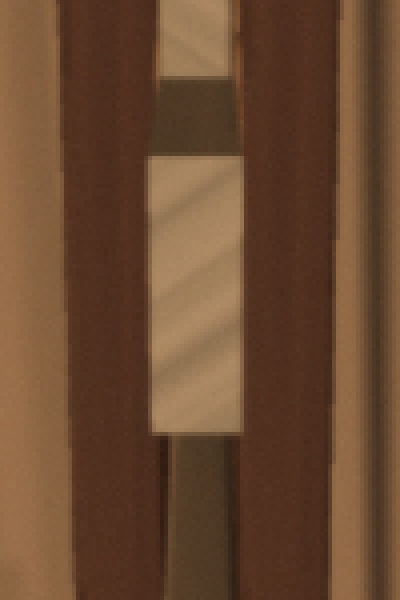

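The closer view puts the lug top at (314.9,261.6), within 0.6 mm of the first measurement and centred between the fingers. I descend and grip.

```bash
python3 -m handwheel '1 -0.5 0 25 0 0 0;1 0 0 25 0 0 0;1 0 0 25 0 0 0;1 0 0 15 0 0 0;1 0 0 5 0 0 0;1 0 0 0 0 0 0;1 0 0 0 0 0 0' 20
python3 -m handwheel '-0.4 0 0 0 0 0 0;-0.4 0 0 0 0 0 0;-0.4 0 0 0 0 0 0;-0.4 0 0 0 0 0 0;-0.4 0 0 0 0 0 0' 20
python3 -m handwheel '-1 0 0 0 0 0 0;-1 0 0 0 0 0 0;-1 0 0 0 0 0 0;-1 0 0 0 0 0 0' 20
```

```text
time: 6.15
ee_pos: [0.5524, 0.308, 0.1638]
tool_rot: [[0.999, -0.037, 0.001], [-0.037, -0.999, 0.001], [0.001, -0.001, -1.0]]
force: [0.8, 0.4, -0.1]
opening: 0.0915
time: 6.78
ee_pos: [0.5519, 0.3077, 0.1629]
tool_rot: [[0.999, -0.037, -0.0], [-0.037, -0.999, -0.0], [-0.0, 0.0, -1.0]]
force: [-0.6, -0.1, 0.5]
opening: 0.0439
time: 7.28
ee_pos: [0.552, 0.3078, 0.1629]
tool_rot: [[0.999, -0.037, 0.0], [-0.037, -0.999, 0.0], [0.0, -0.0, -1.0]]
force: [-0.0, -0.7, -0.9]
opening: 0.0139
```

```bash
python3 -m handwheel '-1 0 0 -2 0 0 0;-1 0 0 -5 0 0 0;-1 0 0 -7 0 0 0;-1 0 0 -12 0 0 0;-1 0 0 -15 0 0 0;-1 0 0 -15 0 0 0;-1 0 0 -12 0 0 0;-1 0 0 -5 0 0 0;-1 0 0 0 0 0 0'
python3 - <<'E'
from h import *
snap('scene');r=manip.masks_of('scene','carving');print([(round(x['score'],2),(np.array(x['box'])*[640,480,640,480]).round().tolist()) for x in r])
s=manip.get_state();c=cam('scene');print(proj(c,np.array(s['ee_pos'])-[0,0,.036]), s['opening'],s['ee_pos'])
E
```

```text
time: 8.4
ee_pos: [0.552, 0.3078, 0.2362]
tool_rot: [[0.999, -0.037, 0.0], [-0.037, -0.999, 0.0], [0.0, -0.0, -1.0]]
force: [0.0, -0.2, -1.6]
opening: 0.0139
[(0.88, [389.0, 187.0, 426.0, 224.0]), (0.68, [408.0, 237.0, 440.0, 282.0]), (0.66, [431.0, 198.0, 470.0, 239.0]), (0.54, [394.0, 186.0, 405.0, 200.0])]
[409.57838575 199.3888207 ] 0.01349621122277578 [0.55173055 0.30763458 0.23546283]
```

The carving is in hand: opening 13.9 mm and the box has moved up. I back off toward the robot past the blank, then swing across toward the stand.

```bash
python3 -m handwheel '-1 -5 0 0 0 0 0;-1 -12 0 0 0 0 0;-1 -20 1 0 0 0 0;-1 -22 1 0 0 0 0;-1 -18 4 0 0 0 0;-1 -9 10 0 0 0 0;-1 -3 18 0 0 0 0;-1 0 26 0 0 0 0;-1 0 32 0 0 0 0;-1 0 34 0 0 0 0;-1 1 34 0 0 0 0;-1 1 34 0 0 0 0;-1 1 34 0 0 0 0;-1 1 34 0 0 0.0245;-1 1 34 0 0 0 0.0245;-1 1 34 0 0 0 0.0245' 

```

```text
invalid input
```

```bash
python3 -c "
from workcell import manip
s=manip.get_state();print(s['time'],s['ee_pos'],s['opening'])"
```

```text
8.5 [0.55173055 0.30763458 0.23546283] 0.01349621122277578
```

One row was missing a number and the whole call was refused, so nothing moved. Corrected:

```bash
python3 -m handwheel '-1 -5 0 0 0 0 0;-1 -12 0 0 0 0 0;-1 -20 1 0 0 0 0;-1 -22 1 0 0 0 0;-1 -18 4 0 0 0 0;-1 -9 10 0 0 0 0;-1 -3 18 0 0 0 0;-1 0 26 0 0 0 0;-1 0 32 0 0 0 0;-1 0 34 0 0 0 0;-1 1 34 0 0 0 0;-1 1 34 0 0 0 0;-1 1 34 0 0 0 0.0245;-1 1 34 0 0 0 0.0245;-1 1 34 0 0 0 0.0245;-1 1 26 0 0 0 0.0245;-1 1 18 0 0 0 0.0245;-1 0 8 0 0 0 0.0245;-1 0 0 0 0 0 0'
```

```text
time: 10.88
ee_pos: [0.4498, -0.0372, 0.2359]
tool_rot: [[0.983, -0.184, 0.0], [-0.184, -0.983, 0.0], [0.0, -0.0, -1.0]]
force: [0.2, -0.4, -0.7]
opening: 0.0141
```

```bash
python3 -m handwheel '-1 1 10 0 0 0 0;-1 1 20 0 0 0 0;-1 1 30 0 0 0 0;-1 1 34 0 0 0 0;-1 1 34 0 0 0 0;-1 1 32 0 0 0 0;-1 1 24 0 0 0 0;-1 1 13 0 0 0 0;-1 0 6 0 0 0 0;-1 0 0 0 0 0 0;-1 0 0 0 0 0 0'
python3 - <<'E'
from h import *
s=manip.get_state();c=cam('wrist',s);im=snap('wrist','w3.png')
print(s['time'],s['ee_pos'],proj(c,[.466,-.247,.184]),proj(c,[.571,-.266,.176]))
im=snap('scene','s3.png');cs=cam('scene');p=proj(cs,[.466,-.246,.184]);q=proj(cs,[.571,-.266,.176]);e=proj(cs,np.array(s['ee_pos'])-[0,0,.035]);print('scene',p,q,e)
cv2.imwrite('pics/s3c.png',cv2.resize(im[190:310,150:260,::-1],(550,600),interpolation=3))
E
```

```text
time: 12.25
ee_pos: [0.4208, -0.2371, 0.2359]
tool_rot: [[0.983, -0.182, -0.0], [-0.182, -0.983, 0.0], [-0.0, -0.0, -1.0]]
force: [0.3, 0.5, -0.4]
opening: 0.0135
12.25 [ 0.42080347 -0.23714981  0.23590592] [403.96000082 285.13304544] [598.02071674 278.93674644]
scene [185.92075549 209.49111074] [181.65805698 247.74920012] [186.847093   190.65146652]
```

View pics/w3.png

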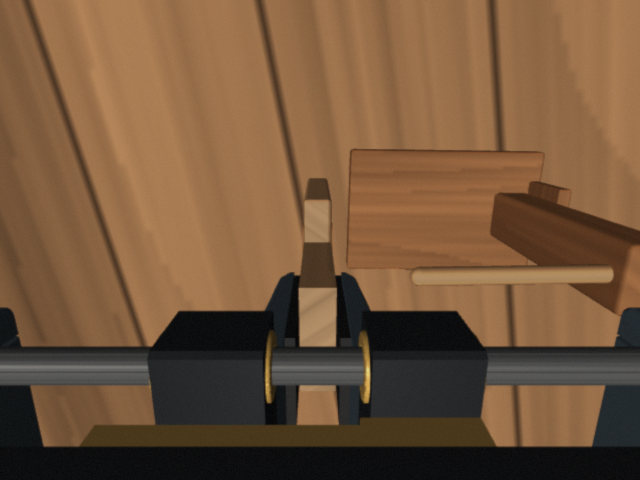

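View pics/s3c.png

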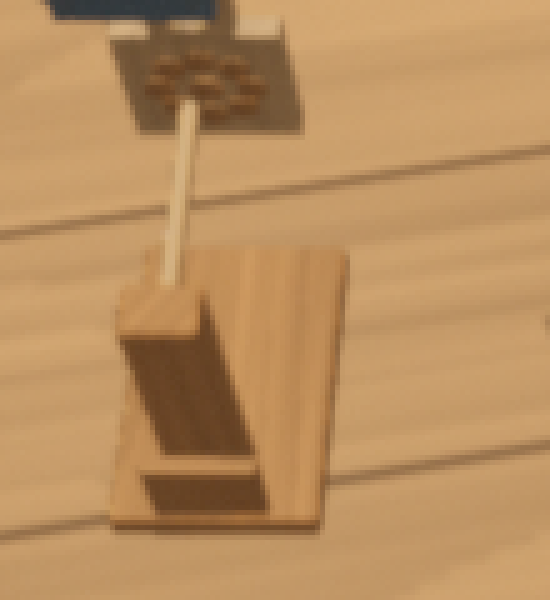

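The wrist view shows the peg from its tip (412,276) to the post (612,274), with the carving held upright at (317,310). In the scene view the peg tip is at (187.4,210) and the post end at (184.2,246.6). Both put the peg about 4 mm further in +y than the first estimate. Triangulating now.

```bash
python3 - <<'E'
from h import *
s=manip.get_state();c=cam('wrist',s);cs=cam('scene');ct=cam('top')
im=cv2.imread('pics/w3.png').astype(int)
# peg column profile: bright rows around predicted
for u in (425,450,480,500,520,550,590):
    col=im[255:300,u]; print(u,[255+i for i in range(45) if col[i,2]>165 and col[i,0]>75])
def tri(obs):
    A=[];b=[]
    for (K,R,t),uv in obs:
        d=R.T@np.linalg.solve(K,[*uv,1]);d/=np.linalg.norm(d);o=-R.T@t;M=np.eye(3)-np.outer(d,d);A.append(M);b.append(M@o)
    return np.linalg.lstsq(np.vstack(A),np.hstack(b),rcond=None)[0].round(4)
print('tip tri',tri([(c,(412,276)),(cs,(187.4,210))]),'w',onplane(c,(412,276),.184).round(4),'s',onplane(cs,(187.4,210),.184).round(4),'t',onplane(ct,(481.5,286.7),.184).round(4))
print('base tri',tri([(c,(612,274)),(cs,(184.2,246.6))]),'w',onplane(c,(612,274),.176).round(4),'s',onplane(cs,(184.2,246.6),.176).round(4),'t',onplane(ct,(489.3,230.7),.176).round(4))
R=np.array(s['tool_rot'])
for n,P in(('tip',onplane(c,(412,276),.184)),('base',onplane(c,(612,274),.176))):print(n,(R.T@(P-s['ee_pos'])*1000).round(1))
E
```

```text
425 [273, 274, 275, 276, 277, 278, 279, 280, 281, 282, 283]
450 [273, 274, 275, 276, 277, 278, 279, 280, 281, 282, 283]
480 [272, 273, 274, 275, 276, 277, 278, 279, 280, 281, 282]
500 [272, 273, 274, 275, 276, 277, 278, 279, 280, 281, 282]
520 [271, 272, 273, 274, 275, 276, 277, 278, 279, 280, 281, 282]
550 [271, 272, 273, 274, 275, 276, 277, 278, 279, 280, 281]
590 [271, 272, 273, 274, 275, 276, 277, 278, 279, 280, 281]
tip tri [ 0.4703 -0.242   0.1866] w [ 0.4708 -0.2428  0.184 ] s [ 0.4683 -0.2425  0.184 ] t [ 0.4661 -0.246   0.184 ]
base tri [ 0.5734 -0.2597  0.1837] w [ 0.5785 -0.2646  0.176 ] s [ 0.5689 -0.2597  0.176 ] t [ 0.5725 -0.2642  0.176 ]
tip [50.1 -3.6 51.9]
base [160.   -1.8  59.9]
```

The peg tip is 50 mm ahead of the TCP along tool x and 3.6 mm to -y; the post end is 110 mm further (108 expected). I lower 17 mm, shift y by -3 mm, and go to just short of the tip to check the alignment.

```bash
python3 -m handwheel '-1 0 -1 4 0 0 0;-1 0 -2 8 0 0 0;-1 6 0 5 0 0 0;-1 10 0 0 0 0 0;-1 10 0 0 0 0 0;-1 7 0 0 0 0 0;-1 2 0 0 0 0 0;-1 0 0 0 0 0 0;-1 0 0 0 0 0 0'
python3 - <<'E'
from h import *
s=manip.get_state();im=snap('scene');cs=cam('scene');R=np.array(s['tool_rot'])
print(s['force'],s['opening'],proj(cs,s['ee_pos']+R@[.007,0,.035]),proj(cs,[.4705,-.2426,.184]))
cv2.imwrite('pics/s4c.png',cv2.resize(im[180:260,150:240,::-1],(675,600),interpolation=3))
E
```

```text
time: 13.48
ee_pos: [0.4555, -0.2411, 0.2189]
tool_rot: [[0.983, -0.183, -0.0], [-0.183, -0.983, 0.0], [-0.0, -0.0, -1.0]]
force: [0.5, 0.3, -0.4]
opening: 0.014
[ 0.52396096  0.33868741 -0.41393472] 0.013992631148723475 [187.2568817  208.11366977] [187.43227707 210.73254989]
```

View pics/s4c.png

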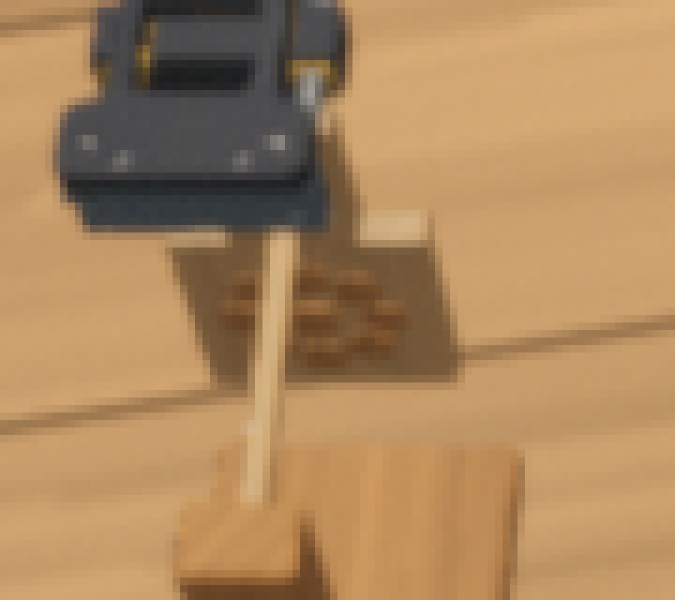

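The gripper hides the eye, but the peg tip at crop (283,232) and the board corners, (170,245)/(432,240) at the shoulders and (215,380)/(457,380) at the underside, are visible. I check those against the expected pose.

```bash
python3 - <<'E'
from h import *
s=manip.get_state();cs=cam('scene');R=np.array(s['tool_rot'])
for n,q in [('shR',(.007,-.044,.053)),('shL',(.007,.044,.053)),('botR',(.007,-.044,.143)),('botL',(.007,.044,.143))]:
    print(n,((proj(cs,s['ee_pos']+R@np.array(q))-[150,180])*7.5).round(1))
E
```

```text
shR [419.  240.9]
shL [157.8 242. ]
botR [455.4 385. ]
botL [207.3 386.1]
```

```bash
python3 - <<'E'
from h import *
s=manip.get_state();c=cam('wrist',s);im=snap('wrist');R=np.array(s['tool_rot'])
for n,q in [('shoulder far',(0,-.044,.053)),('sh/lug',(0,-.022,.053)),('lug top far',(0,-.022,-.009)),('lugtop near',(0,.022,-.009))]:
    print(n,proj(c,s['ee_pos']+R@np.array(q)).round(1))
g=cv2.cvtColor(im,cv2.COLOR_RGB2GRAY).astype(int)[:,312:324].mean(1)
print([(r,int(g[r])) for r in range(170,346) if abs(g[min(r+1,479)]-g[r-1])>18])
for v in (215,320): 
    k=im[v,280:360].astype(int).sum(1);print(v,k[::2].tolist())
E
```

```text
shoulder far [315.6 198.6]
sh/lug [315.6 241.4]
lug top far [315.  286.7]
lugtop near [315.1 390.3]
[(177, 98), (178, 72), (198, 62), (199, 85), (200, 122), (241, 134), (242, 95), (243, 66), (286, 61), (287, 84), (288, 133), (345, 143)]
215 [340, 346, 344, 348, 350, 341, 335, 321, 322, 319, 324, 319, 333, 391, 397, 399, 404, 413, 418, 426, 423, 420, 422, 408, 360, 247, 336, 340, 346, 346, 345, 354, 349, 344, 341, 346, 346, 337, 343, 341]
320 [98, 91, 88, 74, 32, 34, 37, 26, 37, 113, 391, 406, 408, 413, 416, 422, 422, 427, 422, 430, 421, 424, 431, 424, 432, 428, 420, 403, 198, 36, 31, 31, 32, 42, 88, 91, 94, 97, 92, 103]
```

The wrist camera puts the carving's edges within 0.5 mm of the expected pose, with no slip or roll, and it measured the peg too. I insert slowly and watch the force.

```bash
python3 -m handwheel '-1 3 0 0 0 0 0;-1 5 0 0 0 0 0;-1 5 0 0 0 0 0;-1 5 0 0 0 0 0;-1 5 0 1 0 0 0;-1 5 0 0 0 0 0;-1 0 0 0 0 0 0'
python3 -m handwheel '-1 4 0 0 0 0 0;-1 6 0 1 0 0 0;-1 6 0 0 0 0 0;-1 8 0 1 0 0 0;-1 6 0 0 0 0 0;-1 6 0 1 0 0 0;-1 3 0 0 0 0 0;-1 0 0 0 0 0 0;-1 0 0 0 0 0 0'
```

```text
time: 14.45
ee_pos: [0.4835, -0.2464, 0.2179]
tool_rot: [[0.983, -0.183, -0.0], [-0.183, -0.983, -0.0], [-0.0, 0.0, -1.0]]
force: [1.1, 0.0, -0.7]
opening: 0.0136
time: 15.58
ee_pos: [0.5214, -0.2534, 0.2149]
tool_rot: [[0.983, -0.183, -0.0], [-0.183, -0.983, 0.0], [-0.0, 0.0, -1.0]]
force: [-0.3, 0.1, -0.9]
opening: 0.0139
```

```bash
python3 - <<'E'
from h import *
s=manip.get_state();c=cam('wrist',s);im=snap('wrist','w5.png');R=np.array(s['tool_rot'])
print(s['force'],s['wrist_torque'],s['opening'])
for n,P in(('tip',[.4705,-.2426,.184]),('base',[.5785,-.2646,.176])):print(n,proj(c,P).round(1),(R.T@(np.array(P)-s['ee_pos'])*1000).round(1))
g=cv2.cvtColor(im,cv2.COLOR_RGB2GRAY).astype(int)[:,312:324].mean(1)
print([(r,int(g[r])) for r in range(170,346) if abs(g[min(r+1,479)]-g[r-1])>18])
im2=snap('scene');cv2.imwrite('pics/v5.png',np.hstack([cv2.resize(im[150:350,200:600,::-1],(500,250)),cv2.resize(im2[180:264,150:250,::-1],(298,250),interpolation=3)]))
E
```

```text
[-0.32083429  0.08112952 -0.92520241] [ 0.00331351 -0.08626091  0.03293245] 0.013940845128134325
tip [205.4 296. ] [-52.   -1.3  30.9]
base [433.6 293.2] [58.2  0.6 38.9]
[(177, 98), (178, 73), (198, 63), (199, 86), (200, 124), (241, 136), (242, 97), (243, 68), (286, 63), (287, 86), (288, 134), (345, 144)]
```

View pics/v5.png

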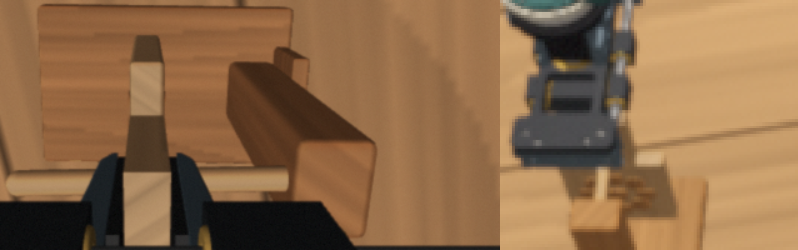

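The peg now runs through the eye on both sides of the carving, at wrist crop (10–85,182) and (205–285,178). There is no contact force and the grip has not slipped. I lower gently onto the peg, about 7 mm expected.

```bash
python3 -m handwheel '-1 0 0 2 0 0 0;-1 0 0 2 0 0 0;-1 0 0 1 0 0 0;-1 0 0 0 0 0 0;-1 0 0 0 0 0 0'
python3 -m handwheel '-1 0 0 0.7 0 0 0;-1 0 0 0 0 0 0;-1 0 0 0 0 0 0'
python3 -m handwheel '-1 0 0 0.7 0 0 0;-1 0 0 0 0 0 0;-1 0 0 0 0 0 0'
```

```text
time: 16.3
ee_pos: [0.5216, -0.2534, 0.21]
tool_rot: [[0.983, -0.183, 0.0], [-0.183, -0.983, -0.0], [0.0, 0.0, -1.0]]
force: [-0.7, -0.3, -1.3]
opening: 0.0138
time: 16.68
ee_pos: [0.5216, -0.2534, 0.2093]
tool_rot: [[0.983, -0.183, 0.0], [-0.183, -0.983, 0.0], [0.0, -0.0, -1.0]]
force: [-0.1, 0.6, -0.5]
opening: 0.0139
time: 17.05
ee_pos: [0.5216, -0.2535, 0.2085]
tool_rot: [[0.983, -0.183, 0.0], [-0.183, -0.983, 0.0], [0.0, -0.0, -1.0]]
force: [-0.1, 0.6, -0.7]
opening: 0.0138
```

```bash
python3 -m handwheel '-1 0 0 0.5 0 0 0;-1 0 0 0 0 0 0;-1 0 0 0 0 0 0'
python3 -m handwheel '-1 0 0 0.5 0 0 0;-1 0 0 0 0 0 0;-1 0 0 0 0 0 0'
```

```text
time: 17.42
ee_pos: [0.5216, -0.2535, 0.2082]
tool_rot: [[0.983, -0.183, 0.0], [-0.183, -0.983, -0.0], [0.0, 0.0, -1.0]]
force: [-0.9, 0.7, 2.1]
opening: 0.0141
time: 17.8
ee_pos: [0.5216, -0.2535, 0.208]
tool_rot: [[0.983, -0.183, 0.0], [-0.183, -0.983, -0.0], [0.0, 0.0, -1.0]]
force: [-2.6, 1.3, 7.8]
opening: 0.0138
```

Contact is at 0.208, as predicted. I ease the load, release with a small opening, and then rise straight up.

```bash
python3 -m handwheel '-1 0 0 -0.7 0 0 0;-1 0 0 0 0 0 0;-0.62 0 0 0 0 0 0;-0.62 0 0 0 0 0 0;-0.62 0 0 0 0 0 0;-0.62 0 0 0 0 0 0;-0.62 0 0 0 0 0 0;-0.3 0 0 0 0 0 0;-0.3 0 0 0 0 0 0;-0.3 0 0 0 0 0 0;-0.3 0 0 0 0 0 0'
python3 - <<'E'
from h import *
s=manip.get_state();print(s['force'],s['opening']);im=snap('wrist');R=np.array(s['tool_rot'])
g=cv2.cvtColor(im,cv2.COLOR_RGB2GRAY).astype(int)[:,312:324].mean(1)
print([(r,int(g[r])) for r in range(170,346) if abs(g[min(r+1,479)]-g[r-1])>18])
cv2.imwrite('pics/w6.png',cv2.resize(im[150:400,170:570,::-1],(640,400)))
E
```

```text
time: 19.18
ee_pos: [0.5215, -0.2534, 0.2082]
tool_rot: [[0.983, -0.183, -0.0], [-0.183, -0.983, 0.0], [-0.0, -0.0, -1.0]]
force: [-0.2, -0.2, 0.0]
opening: 0.032
[-0.156927   -0.24594151  0.01207536] 0.03196649352586568
[(198, 77), (199, 113), (200, 135), (240, 140), (241, 113), (242, 78), (288, 73), (289, 128), (290, 148), (345, 146)]
```

View pics/w6.png

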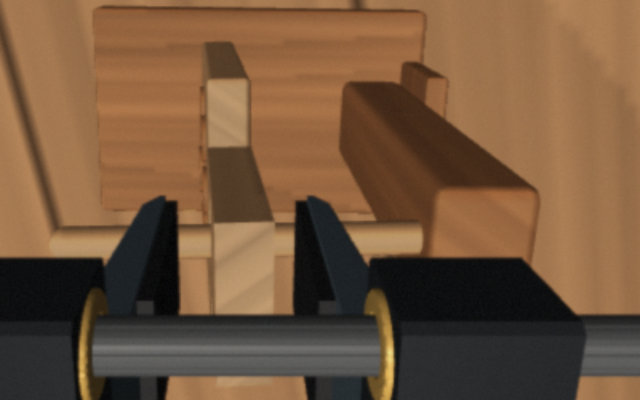

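Released: the carving hangs on the peg, tilted a few degrees to the peg's slope. Its lug (215–273) is clear of both fingers (178 and 295). I rise straight up.

```bash
python3 -m handwheel '-0.3 0 0 -3 0 0 0;-0.3 0 0 -5 0 0 0;-0.3 0 0 -7 0 0 0;-0.3 0 0 -10 0 0 0;-0.3 0 0 -12 0 0 0;-0.3 0 0 -20 0 0 0;-0.3 0 0 -30 0 0 0;-0.3 0 0 -30 0 0 0;-0.3 0 0 -20 0 0 0;-0.3 0 0 0 0 0 0;-0.3 0 0 0 0 0 0;-0.3 0 0 0 0 0 0;-0.3 0 0 0 0 0 0;-0.3 0 0 0 0 0 0;-0.3 0 0 0 0 0 0;-0.3 0 0 0 0 0 0;-0.3 0 0 0 0 0 0'
python3 - <<'E'
from h import *
s=manip.get_state();a=snap('wrist');
w=snap('scene')
for _ in range(3): b=snap('wrist')
print(s['time'],s['force'],'motion',np.abs(a.astype(int)-b).max(),np.abs(a.astype(int)-b).mean())
cv2.imwrite('pics/fin.png',np.hstack([cv2.resize(b[120:420,150:550,::-1],(480,360)),cv2.resize(w[170:300,140:250,::-1],(305,360),interpolation=3)]))
E
```

```text
time: 21.35
ee_pos: [0.5216, -0.2534, 0.3453]
tool_rot: [[0.983, -0.183, 0.0], [-0.183, -0.983, -0.0], [0.0, 0.0, -1.0]]
force: [0.0, 0.6, 0.0]
opening: 0.032
21.35 [0.0078399  0.56112968 0.01720753] motion 19 1.4170703125
```

View pics/fin.png

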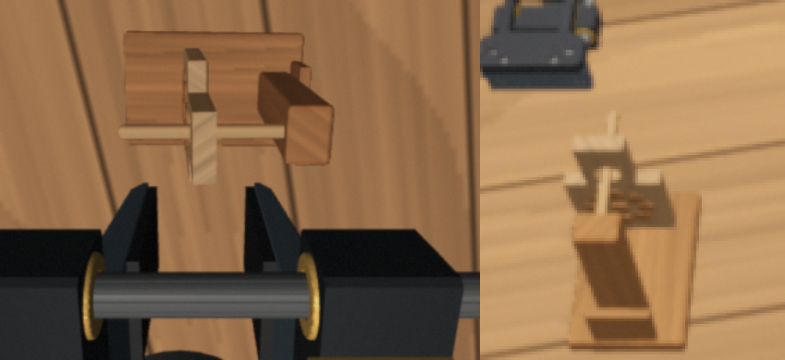

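The carving hangs by its eye at mid-peg, with the gripper clear above it. One last check that it stays still, then I hand in.

```bash
cat > m.py <<'E'
from h import *
a=np.mean([snap('wrist').astype(float) for _ in range(3)],0);np.save('m%s.npy'%__import__('sys').argv[1],a)
E
python3 m.py 1; python3 -m handwheel '-0.3 0 0 0 0 0 0;-0.3 0 0 0 0 0 0;-0.3 0 0 0 0 0 0;-0.3 0 0 0 0 0 0;-0.3 0 0 0 0 0 0;-0.3 0 0 0 0 0 0;-0.3 0 0 0 0 0 0;-0.3 0 0 0 0 0 0;-0.3 0 0 0 0 0 0;-0.3 0 0 0 0 0 0;-0.3 0 0 0 0 0 0;-0.3 0 0 0 0 0 0' | head -1; python3 m.py 2
python3 - <<'E'
import numpy as np
d=np.abs(np.load('m1.npy')-np.load('m2.npy')).max(2)[150:290,280:350];print(d.max(),d.mean())
E
```

```text
time: 23.25
18.666666666666657 1.113945578231294
```

```bash
python3 - <<'E'
import numpy as np,cv2
a,b=[np.load(f'm{i}.npy').mean(2) for i in(1,2)]
for n,s in(('lug',np.s_[195:275,305:335]),('board',np.s_[160:200,300:325]),('stand',np.s_[140:260,360:430])):
    print(n,cv2.phaseCorrelate(a[s].copy(),b[s].copy()))
d=np.abs(a-b);print((d>8).sum(),np.argwhere(d>8)[:10].tolist())
from workcell import manip
print(manip.finish_job())
E
```

```text
lug ((-0.011708770770615828, 0.030952169359963477), 0.9623839465929461)
board ((0.49279012708074177, 0.012127782163680934), 1.0387219102828746)
stand ((0.03771003549864815, -0.0009798623173224996), 0.9875159907167695)
5 [[207, 305], [235, 335], [236, 270], [236, 302], [241, 334]]
the job is handed in; nothing more can be done
None
```

The carving is hanging by its eye at the middle of the stand's peg, and the job is handed in at about 23.5 s of the 48 s allowed.

I gripped it by the lug at 20 N, lifted it out of the block and carried it past the blank and over to the stand. I then threaded the peg through the eye with no measurable contact force, lowered it, released it and rose clear. The largest force was about 8 N, as the eye settled on the peg.

**Checks that passed:**
- The wrist and scene pictures show the peg through the eye on both sides, with the gripper about 14 cm above where it let go.
- Over the last 1.5 s or so the lug moved less than 0.05 pixel, the same as the stand.

**Checks that disagreed:**
- One small image patch on the board gave a 0.5 pixel sideways shift. Almost no pixels changed between the two pictures, so I took it as a correlation artefact.
- Before insertion, the scene camera put the carving 2–4 mm off from where the wrist camera did. I trusted the wrist camera, and the insertion went through cleanly.
- The carving hangs a few degrees off vertical, following the peg's slope.

One move call was refused whole because a row was missing a number; nothing moved, and I corrected it. I never touched the blank, mallet, bowl or yellow look-alikes, though I did not photograph them again at the end.

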